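Fit a square-shanked core into the mould's drive hub

TASK

Take the core with the slab-shaped head out of the wooden rack and fit it in the round bore of the mould half: set its square shank in the bore, turn it under light pressure until it drops into the square hole of the drive hub underneath, and push it fully home, so that its flange lies flat on the mould face. The hub has stopped at an unknown angle, so feel for it and never force the core or press hard on the mould; let go at the end, and leave the other cores in the rack, the steel bar and the eye bolt where they are.

Things in the scene. Friction and masses are not known exactly. Their poses are not given: they have to be found in the camera images.
- core: The core to fit, bare steel, 0.2 to 0.4 kg, upright in any one of the rack's three seats, at any yaw. Origin: centre of the underside of its round flange (40 mm diameter, 6 mm thick); z up. Head on the flange: an upright slab 34 mm long (x), 16 mm thick (y), 30 mm tall, its top 36 mm above the origin; grip it across the 16 mm from above, with the fingertips just above the flange.
- core_tip (a point): Centre of the lower end of the core's square shank, 45 mm below the core's origin, axes as the core's. The shank is 16 x 16 mm (sides along x and y; 22.6 mm over the corners), 45 mm long below the flange, ending square without taper.
- bore (a point): Centre of the guide bore's mouth in the mould's upper face, 60 mm above the bench; z up, x and y along the mould's sides (not the hub's). A 45-degree chamfer from 29.6 down to 23.6 mm diameter in the first 3 mm, then round, 23.6 mm diameter. At 14.5 mm depth lies the flat top of the drive hub, on the same axis. When seated, the core's origin coincides with this point, its tip 45 mm deep.
- mould: Lower mould half, fixed, 260 (x) x 200 (y) x 60 mm; origin: centre of underside. Bore at (-30, -10) mm. Four 22 mm guide pins rise 28 mm at (+-108, +-80) mm. The 25 mm thick hub, empty below, has a 17.4 mm square hole at an unreported angle, askew to the mould: the shank enters within about 5 degrees, every 90. A brake holds it up to 0.25 N m. Over 60 N fails; 5-10 N is plenty.
- rack: Wooden rack 80 (x) x 250 (y) x 60 mm, fixed. Origin: centre of its underside; z up. Three round through holes of 28 mm diameter at y = -85, 0 and +85 mm carry the three cores by their flanges, the flanges' undersides at 60 mm height.
- round_core: Bystander: a like core whose head is an upright cylinder, 26 mm diameter and 30 mm tall; origin at the flange's underside. In the rack; leave it.
- cone_core: Bystander: a like core whose head is a cone, 30 mm diameter at the foot and 24 mm tall; origin at the flange's underside. In the rack; leave it.
- parallel: Bystander: loose steel bar 90 (x) x 20 x 14 mm, lying on the mould face near its far edge; origin at the centre of its underside.
- eyebolt: Bystander: loose steel eye bolt lying on the bench, ring 56 mm over all with a 40 mm shank along x; origin under the ring's centre.
There are look-alikes about, which are no part of the job. What is shaped like the core but green, turquoise or yellow is not meant.

How it is judged:
By the outcome, as a careful person would: the job done as asked, in the order asked, and still so for the second after the job is handed in, with the robot touching nothing.
It also fails if it takes over 64 s, if anything falls off the work surface, if the arm or the gripper's body presses on something with over 40 N, if the wrist force passes 120 N, or if a joint passes its speed limit or range.

ROBOT

A 6-joint arm with a two-finger parallel gripper is mounted at the origin on the work surface. World frame = base frame: x ahead of the robot, y to its left, z up, the work surface at z = 0. Lengths are in m, angles in degrees, forces in N, time in s.
With the tool pointing down it reaches from about 0.3 to 0.85 m from the base axis. Payload 5.4 kg.
Tool frame: the origin (TCP) lies at the very end of the fingers, on their centre line; the grasp point (between the pads) lies arm.tcp_to_grasp behind it (arm.tcp_to_grasp is the distance from the TCP to the grasp point, in m); z points along the fingers, y is the line along which they close (so a half turn about z gives the same grasp; the last joint's range is limited). The gripper opens to 85 mm and grips with 20 to 120 N. Pads are 22 mm wide; open, the fingers measure 114 mm over their backs; the gripper's body (76 mm by 85 mm) begins 54 mm behind the grasp point. The pads swing forward as they close: fully open they stand 13 mm farther back than shut.
Start: joints at [-88.012, 9.076, 91.501, -0, 79.423, -12.038], TCP at [0.139, -0.558, 0.231] pointing down, gripper open.
Joint ranges: [-166.64, 166.64], [-54.1, 131.32], [10.49, 154.53], [-73.88, 253.88], [9.74, 151.15], [-171.62, 171.62]. Speed limits (degrees/s): [147.25, 147.25, 180, 180, 180, 180].

INTERFACE

Orientations are given as [roll, pitch, yaw] about the fixed x, y, z axes, in that order (R = Rz(yaw) Ry(pitch) Rx(roll)).
In Python, from rig import arm gives the robot as it stands.
- The arm moves only by the tool step_arm, never from a script. Its argument "targets" is one flat list of numbers, 4 for each row, row after row: the shift along the tool's x, y, z in m, then the turn about the tool's z in degrees. In form: [dx, dy, dz, twist, dx, dy, dz, twist, ...]. A call has 1 to 20 rows; each row is the pose to reach, as a shift and turn from the pose commanded when the call began, along the tool's axes at that moment; what a row does not reach only later rows make up. A row lasts 1/10 s, in which the tool goes at most 50 mm and 8.59 degrees, less where a joint would pass 70% of its speed; a pose out of reach is approached as far as the arm can. A call with a gripper value outside its range is refused whole. "jaw" is the finger opening in m, from 0 to 0.0854, set as the call begins (left out, the last holds). The fingers move at their own pace and stop on an object; the grip force is fixed at half the most. Time passes only in rows, so rows that repeat a pose let the fingers close. It gives the time, the measured TCP pose, the force, the opening and the grip force at its end, in the units of the state.
- arm.get_obs(): the state, without advancing time (a new reading comes with each control period).
- arm.grab_frame(name): name is "side" or "top" or "wrist"; returns (picture, depth): 420x560x3 uint8, red, green, blue; 420x560 float32, m along the optical axis (not along the pixel's ray), 0 where there is no reading.
- arm.camera_info(name): a dict with "mtx" (3x3 intrinsics, pixels), "R" (3x3) and "t" (3): a world point X has camera coordinates R X + t. Camera axes: x right, y down, z forward; pixel columns grow to the right and rows downward; lengths in m; the calibration is good to about 2 mm. A picture is of the moment at which its call begins: read the wrist's pose just before it. camera_info takes no time and is no camera call; for the wrist camera it gives the pose at the moment of the call.
- arm.finish_job(): hands the job in; it is judged then, once.
The state is a dict: "time_s": time; "joints": joint angles; "qd": joint speeds; "joint_efforts": joint torques, N m; "tool_pos": TCP position; "tool_rot": TCP orientation; "wrist_force": force on the tool from outside, world axes, zero at the start; "torque": the same for the moment, N m; "grip_width": opening from 0.0 (shut) to 1.0 (fully open); "grip_force": force on a finger pad.
Only numpy, scipy, OpenCV 4.12 (cv2) and the standard library are available. Lean on these libraries where they do the work, as an engineer would, in place of code of your own. Each camera call takes 0.05 s, during which the arm holds its last target. There are 200 camera calls.

## Working session

There is one attempt and no reset: what is moved stays moved. The work goes in short steps, Python scripts to look and compute and a tool call to move; the robot and the scene stay as the last step left them, time stands still between calls to the robot, and variables do not carry over. Pictures are saved under pics/ and viewed, at most 10 in all, crops included, and the job is handed in when it is done.

Besides the shell and the picture viewer there is one more tool, called after "Emit:" by a JSON object that holds its "op" and its "data". step_arm: Moves the arm, as the interface text tells. Its arguments: {"type":"object","properties":{"targets":{"type":"array"},"jaw":{"type":"number"}},"required":["targets"]}

```bash
ls; mkdir -p pics; python3 - <<'E'
from rig import arm
import cv2,numpy as np
print(arm.tcp_to_grasp, arm.get_obs())
for n in ("top","side"):
    p,d=arm.grab_frame(n); cv2.imwrite(f"pics/{n}0.png",p[:,:,::-1]); np.savez(f"pics/{n}0.npz",p=p,d=d)
    c=arm.camera_info(n); print(n,c["mtx"].round(1).tolist(),(-c["R"].T@c["t"]).round(3),c["R"].round(3).tolist())
E
```

```text
pics
0.0187 {'time_s': 0.0, 'joints': array([-8.80116032e+01,  9.11394794e+00,  9.15725679e+01,  3.39587894e-03,
        7.94230378e+01, -1.20370349e+01]), 'qd': array([-0.04893026,  0.12841684,  0.11389866,  0.05067477,  0.10668169,
       -0.01468035]), 'joint_efforts': array([-1.06703275e-03, -3.96005380e+01, -3.31428874e+01, -3.18899820e-04,
        8.54518526e-03,  1.21979500e-05]), 'tool_pos': array([ 0.13933646, -0.55724445,  0.23030073]), 'tool_rot': array([-1.79893551e+02, -2.61103332e-02,  1.40247810e+01]), 'wrist_force': array([ 1.16290494, -0.83757576, -0.56792764]), 'torque': array([-0.01606649, -0.00997051, -0.0303143 ]), 'grip_force': 0.0, 'grip_width': 0.9996491435745253}
top [[534.0, 0.0, 272.6], [0.0, 534.0, 209.3], [0.0, 0.0, 1.0]] [ 0.439 -0.017  1.277] [[-0.027, -0.999, 0.02], [-0.988, 0.024, -0.152], [0.152, -0.024, -0.988]]
side [[449.7, 0.0, 282.9], [0.0, 449.7, 202.0], [0.0, 0.0, 1.0]] [ 0.515 -0.601  0.659] [[0.977, -0.212, 0.004], [-0.152, -0.713, -0.684], [0.148, 0.668, -0.729]]
```

View pics/top0.png

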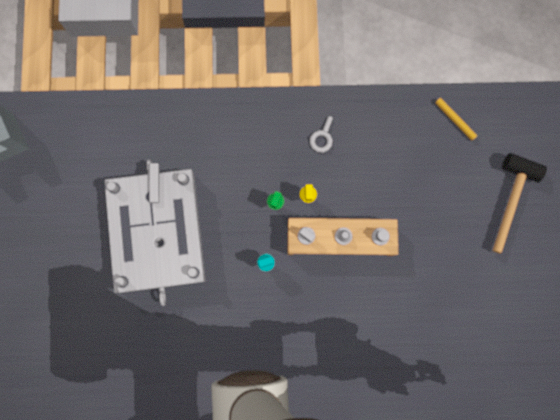

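View pics/side0.png

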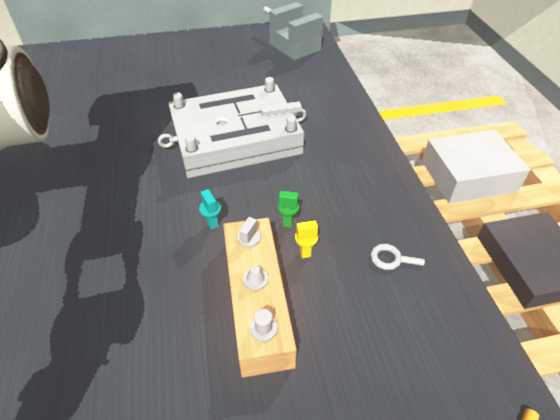

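The top view shows the slab core at about (307,236) in the rack's left seat, cone at (344,236), cylinder at (381,236), and the mould bore at about (160,243), with guide pins at (112,187), (182,178), (121,281) and (193,272). The side view confirms the slab at (249,232) and the bore at (221,122).

```bash
cat > h.py <<'E'
import numpy as np,cv2
from rig import arm
def ray(c,u,v,z):
    d=c["R"].T@np.linalg.inv(c["mtx"])@np.array([u,v,1.]); o=-c["R"].T@c["t"]
    return o+d*(z-o[2])/d[2]
def pts(c,d):
    v,u=np.mgrid[:d.shape[0],:d.shape[1]]
    r=np.stack([u,v,np.ones_like(u)],-1)@np.linalg.inv(c["mtx"]).T*d[...,None]
    return (r-c["t"])@c["R"]
def local(P,obs):  # world shift -> tool axes (tool down)
    from scipy.spatial.transform import Rotation as Ro
    R=Ro.from_euler("xyz",obs["tool_rot"],degrees=True)
    return R.inv().apply(np.asarray(P)-obs["tool_pos"])
E
python3 - <<'E'
from h import *
for n,sl,bo in (("top",(307,236),(160,243)),("side",(250,228),(221,122))):
    z=np.load(f"pics/{n}0.npz"); c=arm.camera_info(n); P=pts(c,z["d"])
    print(n,"slab",ray(c,*sl,.096).round(3),P[sl[1],sl[0]].round(3),"bore",ray(c,*bo,.06).round(3),P[bo[1],bo[0]].round(3))
    m=(P[...,2]>.085)&(P[...,2]<.105)&(z["d"]>0)&(P[...,0]>.2)&(P[...,0]<.62)&(abs(P[...,1])<.3)
    k,l,s,ce=cv2.connectedComponentsWithStats(m.astype(np.uint8))
    for i in range(1,k):
        if s[i,4]>15:
            q=P[l==i]; r=cv2.minAreaRect((q[:,:2]*1000).astype(np.float32)); print(ce[i].round(),s[i,4],q.mean(0).round(3),r)
c=arm.camera_info("top")
for p in ((112,187),(182,178),(121,281),(193,272)): print(ray(c,*p,.088).round(3))
E
```

```text
top slab [ 0.559 -0.12   0.096] [ 0.559 -0.12   0.097] bore [0.555 0.212 0.06 ] [0.559 0.219 0.019]
[307. 234.] 112 [ 0.563 -0.121  0.094] ((563.1060791015625, -120.81150817871094), (33.3894157409668, 16.622364044189453), 52.17892837524414)
[344. 235.] 41 [ 0.56  -0.205  0.089] ((559.7373657226562, -205.67742919921875), (16.084426879882812, 14.87645149230957), 60.09746551513672)
[382. 235.] 102 [ 0.557 -0.289  0.095] ((556.8410034179688, -288.49786376953125), (22.72780990600586, 22.85423469543457), 88.20343017578125)
[191. 272.] 55 [0.487 0.137 0.088] ((486.1758117675781, 137.02442932128906), (19.591716766357422, 17.614665985107422), 87.99478912353516)
[120. 281.] 36 [0.47  0.294 0.088] ((469.91583251953125, 294.1623229980469), (14.902098655700684, 14.128477096557617), 41.262630462646484)
side slab [ 0.565 -0.13   0.096] [ 0.565 -0.128  0.093] bore [0.555 0.212 0.06 ] [0.556 0.227 0.049]
[177.  95.] 30 [0.469 0.293 0.087] ((468.976318359375, 292.5404968261719), (18.064849853515625, 11.988737106323242), 0.7446475625038147)
[189. 138.] 56 [0.485 0.136 0.087] ((485.32269287109375, 137.343994140625), (19.496736526489258, 18.220869064331055), 70.5350112915039)
[247. 226.] 215 [ 0.561 -0.124  0.094] ((561.51416015625, -121.01533508300781), (35.36894226074219, 16.60887336730957), 51.95583724975586)
[254. 270.] 89 [ 0.558 -0.207  0.089] ((558.5161743164062, -207.12998962402344), (14.583364486694336, 15.69064712524414), 31.104604721069336)
[262. 316.] 240 [ 0.555 -0.291  0.095] ((555.2797241210938, -289.0205383300781), (24.747970581054688, 21.391878128051758), 2.602581262588501)
[0.681 0.315 0.088]
[0.698 0.158 0.088]
[0.471 0.291 0.088]
[0.486 0.134 0.088]
```

Measured: slab core at (0.562, -0.121), long axis 52°. The bore is at (0.555, 0.212), and the pins agree with that (mould yaw about 6.4°). I'll look at the bore with an empty hand first.

Emit:
{"op": "step_arm", "data": {"targets": [0.16,-0.17,0,-8,0.29,-0.32,0,-22,0.44,-0.48,0,-38,0.44,-0.48,0,-38,0.44,-0.48,0,-38,0.59,-0.645,0,-38,0.59,-0.645,0,-38,0.59,-0.645,0,-38,0.59,-0.645,0,-38,0.59,-0.645,0,-38,0.59,-0.645,0,-38,0.59,-0.645,0,-38,0.59,-0.645,0,-38,0.59,-0.645,0,-38,0.59,-0.645,0,-38,0.59,-0.645,0,-38,0.59,-0.645,0,-38,0.59,-0.645,0,-38,0.59,-0.645,0,-38,0.59,-0.645,0,-38]}}

```text
time_s: 2.1
tool_pos: [0.5549, 0.2109, 0.2306]
tool_rot: [-180.0, 0.1, 52.1]
wrist_force: [1.1, 0.0, 0.2]
grip_width: 0.999
grip_force: 0.0
```

```bash
python3 - <<'E'
from h import *
o=arm.get_obs(); c=arm.camera_info("wrist")
print(o["time_s"],o["tool_pos"],o["tool_rot"],o["joints"].round(1))
C=-c["R"].T@c["t"]; print("cam",C,local(C,o),c["R"][2],c["mtx"][0,0])
p,d=arm.grab_frame("wrist"); cv2.imwrite("pics/w1.png",p[:,:,::-1]); np.savez("pics/w1.npz",p=p,d=d,**c)
X=c["R"]@[.555,.212,.06]+c["t"]; print("bore expected px",(c["mtx"]@X/X[2])[:2])
E
```

```text
2.1 [0.55493321 0.21086197 0.23055196] [-1.79955011e+02  8.80916909e-02  5.20784258e+01] [ 9.2 11.9 88.3 -0.  79.8 47.1]
cam [0.59969298 0.26964034 0.37308007] [ 0.07365682 -0.00092728 -0.14264084] [-0.17964548 -0.22817083 -0.95690416] 349.7017755277363
bore expected px [279.71013826 185.53852613]
```

View pics/w1.png

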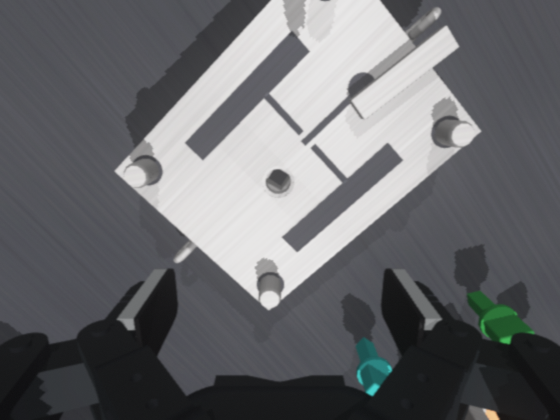

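The wrist view shows the bore mouth at about (278,181), with the dark square hub hole inside it. I'll enlarge that part.

```bash
python3 - <<'E'
from h import *
z=np.load("pics/w1.npz"); p=z["p"]; c={k:z[k] for k in("mtx","R","t")}; P=pts(c,z["d"])
cr=p[161:203,256:300,::-1]; cv2.imwrite("pics/w1c.png",cv2.resize(cr,None,fx=12,fy=12,interpolation=cv2.INTER_CUBIC))
g=cv2.cvtColor(p,cv2.COLOR_RGB2GRAY)
print(g[168:196,264:292:1][::2,::2]); print((P[168:196:2,264:292:2,2]*1000).round().astype(int))
# mouth by depth: below mould face
m=(P[...,2]<.055)&(P[...,2]>-.1); m[:165]=0;m[200:]=0;m[:,:260]=0;m[:,296:]=0
print(m.sum(), "px centroid",np.argwhere(m).mean(0)[::-1])
E
```

```text
[[220 218 220 224 226 218 211 207 211 222 225 222 222 226]
 [219 222 227 220 175 105  86  82 101 164 206 213 217 225]
 [221 227 220 188 104  75  74  73  74  80 117 178 211 218]
 [222 223 199 133  76  75  73  74  74  74  74  89 154 208]
 [227 216 165  89  75  73  74  74  73  74  75  80 106 180]
 [226 176 110  80  75  74  74  74  74  74  76  91 105 166]
 [220 131 103  98  87  77  74  74  74  74  86 100 119 157]
 [218 135 108 104 101  94  81  75  74  80  96 111 131 155]
 [219 150 137 131 110 103 100  87  79  92 106 129 130 161]
 [222 178 133 153 150 128 109 103  98 104 134 141 127 187]
 [224 211 153 135 150 153 143 121 106 125 146 129 151 199]
 [213 216 200 147 128 139 147 144 129 128 124 146 191 200]
 [222 220 217 209 173 139 132 129 131 143 181 193 198 212]
 [227 227 220 213 209 202 197 193 192 199 199 193 211 220]]
[[60 61 61 60 59 58 58 57 57 58 60 59 60 59]
 [59 62 59 58 22 22 23 22 24 45 57 58 60 60]
 [60 59 57 44 22 23 24 22 22 22 23 45 57 60]
 [60 57 44 23 23 25 23 24 23 23 22 23 56 59]
 [57 47 24 22 22 24 23 24 23 24 22 23 35 58]
 [58 45 25 24 23 23 23 23 23 21 22 31 43 58]
 [57 36 34 27 23 23 24 22 24 22 26 39 45 56]
 [56 45 40 34 30 24 22 24 24 23 33 45 46 57]
 [57 49 45 44 38 34 28 23 24 29 44 46 46 57]
 [57 55 46 45 45 41 36 31 26 38 45 46 51 58]
 [58 57 52 45 46 46 44 40 36 46 44 49 58 59]
 [61 59 58 54 48 46 47 45 43 48 51 57 58 59]
 [60 59 59 57 56 54 53 52 52 55 58 59 61 60]
 [60 61 60 58 58 58 57 58 58 57 59 60 60 61]]
486 px centroid [277.18312757 180.59465021]
```

View pics/w1c.png

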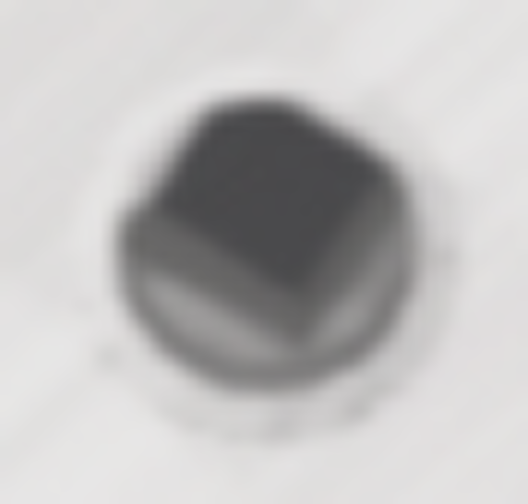

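The crop shows the lit hub top with the square hole's nearest corner at crop (300,350). One edge runs to about (140,270), the other to about (395,230).

```bash
python3 - <<'E'
from h import *
z=np.load("pics/w1.npz"); c={k:z[k] for k in("mtx","R","t")}; g=cv2.cvtColor(z["p"],cv2.COLOR_RGB2GRAY)
f=lambda x,y,h:ray(c,256+(x+.5)/12-.5,161+(y+.5)/12-.5,h)
a,b,e=f(140,265,.0455),f(300,350,.0455),f(395,235,.0455)
for q in(a,e): w=q-b; print(b,w[:2],np.hypot(*w[:2]),np.degrees(np.arctan2(w[1],w[0]))%90)
# depth-based hub-top points
P=pts(c,z["d"]); print("outer chamfer rim ring:")
m=(np.abs(P[...,2]-.0455)<.0015); m[:165]=0;m[200:]=0;m[:,:260]=0;m[:,296:]=0
print(m.sum())
# bore mouth: dark region boundary below face, z .057 rim: ellipse fit of g<190
k=((g<185)).astype(np.uint8); k[:165]=0;k[200:]=0;k[:,:260]=0;k[:,296:]=0
ct=max(cv2.findContours(k,0,1)[0],key=cv2.contourArea); el=cv2.fitEllipse(ct); print(el, ray(c,*el[0],.057), el[1][0]*.31/350,el[1][1]*.31/350)
E
```

```text
[0.55103483 0.2055911  0.0455    ] [-0.00579378  0.01334831] 0.014551464499970157 23.463052221908796
[0.55103483 0.2055911  0.0455    ] [0.01174358 0.00278659] 0.012069658178562115 13.348615053440055
outer chamfer rim ring:
106
((278.0935363769531, 181.23196411132812), (24.248741149902344, 24.93900489807129), 85.5971450805664) [0.5558952 0.2155769 0.057    ] 0.02147745644705636 0.022088832909720284
```

Hub edges lie at about 19° (mod 90) ±5°, and the wrist view puts the bore at about (0.556, 0.2155). Next I'll look at the core with the same camera at the same relative height, so any camera bias cancels.

Emit:
{"op": "step_arm", "data": {"targets": [-0.257,0.21,-0.035,0,-0.257,0.21,-0.035,0,-0.257,0.21,-0.035,0,-0.257,0.21,-0.035,0,-0.257,0.21,-0.035,0,-0.257,0.21,-0.035,0,-0.257,0.21,-0.035,0,-0.257,0.21,-0.035,0,-0.257,0.21,-0.035,0,-0.257,0.21,-0.035,0,-0.257,0.21,-0.035,0]}}

```text
time_s: 3.25
tool_pos: [0.5625, -0.1198, 0.2662]
tool_rot: [-180.0, -0.0, 52.1]
wrist_force: [-0.5, 0.2, -0.9]
grip_width: 0.997
grip_force: 0.0
```

```bash
python3 - <<'E'
from h import *
o=arm.get_obs(); c=arm.camera_info("wrist")
print(o["time_s"],o["tool_pos"],o["tool_rot"])
p,d=arm.grab_frame("wrist"); cv2.imwrite("pics/w2.png",p[:,:,::-1]); np.savez("pics/w2.npz",p=p,d=d,**c)
P=pts(c,d)
m=((np.abs(P[...,2]-.096)<.006)&(d>0)&(np.hypot(P[...,0]-.562,P[...,1]+.121)<.03)).astype(np.uint8)
ct=max(cv2.findContours(m,0,1)[0],key=cv2.contourArea)
r=cv2.minAreaRect((P[m>0][:,:2]*1000).astype(np.float32)); print(r,P[m>0].mean(0))
q=np.array([ray(c,*x,.096)[:2] for x in ct[:,0,:].astype(float)]); r=cv2.minAreaRect((q*1000).astype(np.float32)); print(r)
print(local([*np.array(r[0])/1000,.096],o))
E
```

```text
3.25 [ 0.56254231 -0.11977116  0.26615871] [-1.79973338e+02 -5.05769763e-03  5.21010779e+01]
((561.8414916992188, -119.27630615234375), (33.47040557861328, 15.919404029846191), 52.423797607421875) [ 0.56223695 -0.11909202  0.09576206]
((562.275390625, -118.82443237304688), (33.81439208984375, 15.794711112976074), 52.118961334228516)
[ 0.00056808 -0.00071299  0.17015911]
```

View pics/w2.png

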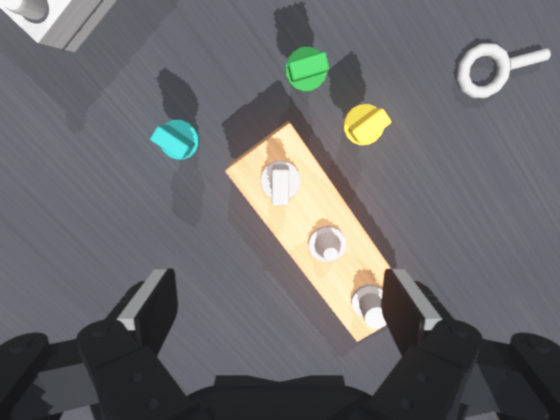

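The wrist view shows the slab head at (280,183) in the top seat, centred under the tool within 1 mm, yaw 52° as expected. I'll descend and grip.

Emit:
{"op": "step_arm", "data": {"targets": [0.0005,-0.0005,0.04,0,0.0005,-0.0005,0.08,0,0.0005,-0.0005,0.12,0,0.0005,-0.0005,0.15,0,0.0005,-0.0005,0.17,0,0.0005,-0.0005,0.185,0,0.0005,-0.0005,0.192,0,0.0005,-0.0005,0.197,0,0.0005,-0.0005,0.197,0,0.0005,-0.0005,0.197,0]}}

```text
time_s: 4.3
tool_pos: [0.5635, -0.1205, 0.0704]
tool_rot: [179.9, -0.0, 52.0]
wrist_force: [0.1, -0.1, 0.3]
grip_width: 0.997
grip_force: 0.0
```

Emit:
{"op": "step_arm", "data": {"targets": [0,0,0,0,0,0,0,0,0,0,0,0,0,0,0,0,0,0,0,0,0,0,0,0,0,0,0,0,0,0,0,0,0,0,0,0,0,0,0,0], "jaw": 0}}

```text
time_s: 5.3
tool_pos: [0.563, -0.1203, 0.0695]
tool_rot: [180.0, -0.0, 52.0]
wrist_force: [0.5, 0.5, 2.4]
grip_width: 0.174
grip_force: 59.2
```

Gripped (about 15–16 mm opening, 59 N). I'll lift, then carry it to above the bore.

Emit:
{"op": "step_arm", "data": {"targets": [0,0,-0.01,0,0,0,-0.03,0,0,0,-0.06,0,0,0,-0.1,0,0,0,-0.14,0,0,0,-0.16,0,0,0,-0.16,0,0,0,-0.16,0]}}

```text
time_s: 6.1
tool_pos: [0.5621, -0.1199, 0.2282]
tool_rot: [-179.9, 0.0, 52.0]
wrist_force: [0.4, 0.2, -2.4]
grip_width: 0.178
grip_force: 59.0
```

Emit:
{"op": "step_arm", "data": {"targets": [0.03,-0.025,0,0,0.06,-0.05,0,0,0.09,-0.075,0,0,0.12,-0.1,0,0,0.15,-0.125,0,0,0.18,-0.15,0,0,0.21,-0.175,0,0,0.235,-0.195,0,0,0.252,-0.207,0,0,0.259,-0.212,0,0,0.259,-0.212,0,0,0.259,-0.212,0,0,0.259,-0.212,0,0,0.259,-0.212,0,0]}}

```text
time_s: 7.5
tool_pos: [0.5551, 0.2134, 0.2292]
tool_rot: [-180.0, 0.0, 51.9]
wrist_force: [0.2, -0.1, -3.0]
grip_width: 0.175
grip_force: 59.0
```

```bash
python3 - <<'E'
from h import *
o=arm.get_obs(); c=arm.camera_info("wrist")
print(o["time_s"],o["tool_pos"],o["tool_rot"],o["wrist_force"],o["grip_width"])
p,d=arm.grab_frame("wrist"); np.savez("pics/w3.npz",p=p,d=d,**c)
cv2.imwrite("pics/w3.png",cv2.resize(p[130:420,200:360,::-1],None,fx=2,fy=2))
E
```

```text
7.5 [0.55512833 0.21336138 0.22922299] [-1.79999327e+02  1.55417368e-02  5.19422002e+01] [ 0.18695692 -0.10688461 -2.97566709] 0.17478329628944544
```

View pics/w3.png

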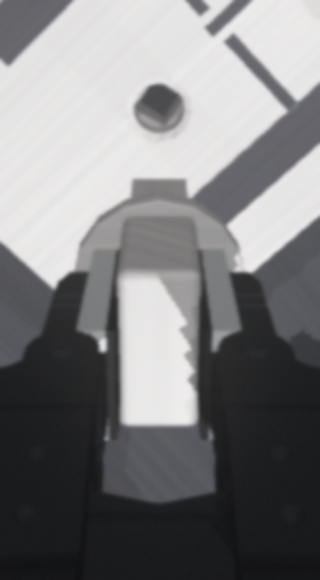

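The crop shows the shank end's front edge at full-frame (266–293.5, 220) and the bore at (279.7, 184). Both share a column, so they're laterally aligned. Next I'll measure the fore-aft offset.

```bash
python3 - <<'E'
from h import *
for n in("w1","w3"):
    z=np.load(f"pics/{n}.npz"); c={k:z[k] for k in("mtx","R","t")}; g=cv2.cvtColor(z["p"],cv2.COLOR_RGB2GRAY)
    for th in (150,180,200):
        k=(g<th).astype(np.uint8); k[:165]=0;k[203:]=0;k[:,:260]=0;k[:,300:]=0
        ct=max(cv2.findContours(k,0,1)[0],key=cv2.contourArea)
        q=np.array([ray(c,*x,.057)[:2] for x in ct[:,0,:].astype(float)]); e=cv2.fitEllipse((q*1000).astype(np.float32))
        print(n,th,np.round(e[0],1),np.round(e[1],1))
o=arm.get_obs(); tz=o["tool_pos"][2]-.0545
g3=g[205:240,279].astype(int); print(g3)
t=ray(c,279.75,219.5,tz); th=np.radians(51.95); ax=np.array([np.cos(th),np.sin(th)])
print("tip axis world",t[:2]-.008*ax, "width",np.linalg.norm(ray(c,266,220,tz)-ray(c,293.5,220,tz)), local(t,o))
E
```

```text
w1 150 [555.8 215.7] [21.2 21.7]
w1 180 [555.8 215.5] [22.5 22.8]
w1 200 [555.7 214.6] [23.8 25.5]
w3 150 [555.8 215.8] [21.2 21.6]
w3 180 [555.7 215.5] [22.3 22.6]
w3 200 [555.8 215.2] [23.3 24.2]
[229 229 229 230 230 231 232 231 231 232 232 234 233 226 179 138 127 126
 126 127 125 122 123 127 137 156 164 161 160 159 157 155 148 131 122]
tip axis world [0.55425806 0.21327204] width 0.016344820407264142 [ 0.00723593 -0.00055531  0.05449955]
```

Emit:
{"op": "step_arm", "data": {"targets": [0.002,0,0.02,8,0.002,0,0.045,16,0.002,0,0.065,24,0.002,0,0.08,32,0.002,0,0.09,33,0.002,0,0.0945,33,0.002,0,0.0945,33,0.002,0,0.0945,33,0.002,0,0.0945,33]}}

```text
time_s: 8.45
tool_pos: [0.557, 0.2161, 0.1359]
tool_rot: [180.0, -0.1, 19.1]
wrist_force: [-0.2, 0.1, -1.8]
grip_width: 0.174
grip_force: 59.0
```

```bash
python3 - <<'E'
from h import *
o=arm.get_obs(); c=arm.camera_info("wrist")
print(o["time_s"],o["tool_pos"],o["tool_rot"],o["wrist_force"],o["joints"].round(1))
p,d=arm.grab_frame("wrist"); np.savez("pics/w4.npz",p=p,d=d,**c)
cv2.imwrite("pics/w4.png",cv2.resize(p[150:290,200:360,::-1],None,fx=4,fy=4,interpolation=cv2.INTER_CUBIC))
E
```

```text
8.45 [0.55696644 0.21610429 0.13594797] [ 1.79980279e+02 -1.12997865e-01  1.90719876e+01] [-0.22193644  0.08583728 -1.81433694] [ 9.6 17.3 93.1 -0.  69.6 80.6]
```

View pics/w4.png

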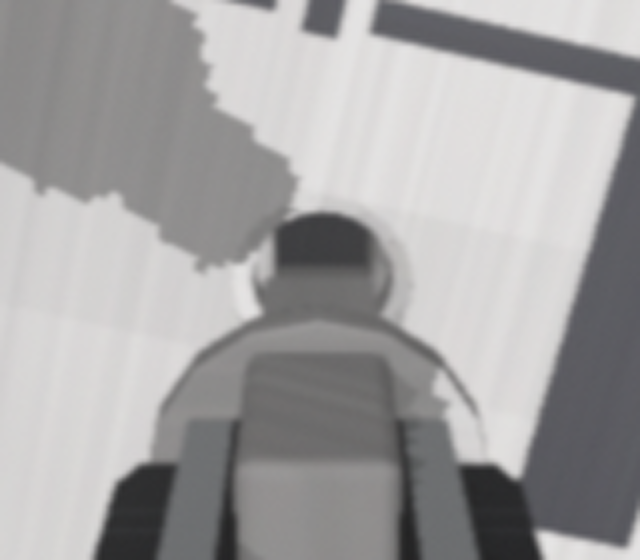

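Tip front edge at crop (265–377, 268), bore far rim at crop (322, 212) with sides at about x = 256 and 390. The hub's hole sides look parallel to the shank, so about 19° is right.

```bash
python3 - <<'E'
from h import *
z=np.load("pics/w4.npz"); c={k:z[k] for k in("mtx","R","t")}; o=arm.get_obs()
f=lambda x,y,h:local(ray(c,200+(x+.5)/4-.5,150+(y+.5)/4-.5,h),o)*1000
print("tip",f(265,267,o["tool_pos"][2]-.0545),f(377,267,o["tool_pos"][2]-.0545))
print("far rim",f(322,212,.057),"sides",f(257,280,.057),f(390,280,.057), "outer sides",f(237,275,.06),f(410,275,.06))
E
```

```text
tip [ 8.75915052 -8.72077258 54.51309317] [ 8.76177434  7.89156794 54.51810865]
far rim [10.33570093 -0.19816707 78.8663236 ] sides [ -1.46803733 -11.045732    78.84198298] [-1.46454776 11.17703135 78.84869229] outer sides [  0.40885813 -14.19087242  75.84437949] [ 0.41334101 14.29351862 75.85297928]
```

Emit:
{"op": "step_arm", "data": {"targets": [-0.002,0.0005,0.006,0,-0.002,0.0005,0.012,0,-0.002,0.0005,0.017,0,-0.002,0.0005,0.019,0,-0.002,0.0005,0.021,0,-0.002,0.0005,0.022,0,-0.002,0.0005,0.0225,0,-0.002,0.0005,0.023,0,-0.002,0.0005,0.023,0]}}

```text
time_s: 9.4
tool_pos: [0.5547, 0.2149, 0.112]
tool_rot: [180.0, -0.0, 19.0]
wrist_force: [0.2, 0.2, -2.0]
grip_width: 0.179
grip_force: 59.0
```

Emit:
{"op": "step_arm", "data": {"targets": [0,0,0.0005,0,0,0,0.001,0,0,0,0.0015,0,0,0,0.002,0,0,0,0.0025,0,0,0,0.003,0,0,0,0.003,0]}}

```text
time_s: 10.1
tool_pos: [0.5551, 0.2149, 0.1091]
tool_rot: [180.0, -0.1, 19.0]
wrist_force: [3.3, -0.8, -1.6]
grip_width: 0.172
grip_force: 59.2
```

Emit:
{"op": "step_arm", "data": {"targets": [0.0006,0.0004,0,0,0.0006,0.0004,0.0005,0,0.0006,0.0004,0.001,0,0.0006,0.0004,0.0015,0,0.0006,0.0004,0.002,0,0.0006,0.0004,0.002,0]}}

```text
time_s: 10.7
tool_pos: [0.5554, 0.2148, 0.1069]
tool_rot: [-180.0, -0.0, 19.0]
wrist_force: [3.4, 1.4, 0.1]
grip_width: 0.175
grip_force: 59.3
```

Emit:
{"op": "step_arm", "data": {"targets": [0.0004,0,0,0,0.0008,0,0.0005,0,0.0008,0,0.001,0,0.0008,0,0.002,0,0.0008,0,0.003,0,0.0008,0,0.003,0]}}

```text
time_s: 11.3
tool_pos: [0.5557, 0.2149, 0.1034]
tool_rot: [-180.0, 0.0, 19.0]
wrist_force: [1.1, 2.0, -1.0]
grip_width: 0.172
grip_force: 59.3
```

Emit:
{"op": "step_arm", "data": {"targets": [0.0003,-0.0003,0.0005,0,0.0003,-0.0003,0.001,0,0.0003,-0.0003,0.0015,0,0.0003,-0.0003,0.002,0,0.0003,-0.0003,0.0025,0,0.0003,-0.0003,0.003,0,0.0003,-0.0003,0.0035,0,0.0003,-0.0003,0.004,0,0.0003,-0.0003,0.004,0]}}

```text
time_s: 12.2
tool_pos: [0.5561, 0.2154, 0.0997]
tool_rot: [-180.0, 0.0, 19.0]
wrist_force: [0.7, -0.6, -1.5]
grip_width: 0.176
grip_force: 59.1
```

Emit:
{"op": "step_arm", "data": {"targets": [0,0,0.0005,0,0,0,0.001,0,0,0,0.0015,0,0,0,0.002,0,0,0,0.002,0]}}

```text
time_s: 12.7
tool_pos: [0.5561, 0.2154, 0.0977]
tool_rot: [-180.0, 0.0, 19.0]
wrist_force: [1.2, 0.3, -1.7]
grip_width: 0.177
grip_force: 59.1
```

Emit:
{"op": "step_arm", "data": {"targets": [0,0,0.0005,0,0,0,0.001,0,0,0,0.0015,0,0,0,0.002,0,0,0,0.0025,0,0,0,0.003,0,0,0,0.003,0]}}

```text
time_s: 13.4
tool_pos: [0.5561, 0.2153, 0.0947]
tool_rot: [-180.0, 0.0, 19.0]
wrist_force: [0.4, -0.1, -2.9]
grip_width: 0.174
grip_force: 59.1
```

The shank is 5 mm past the hub top with no force, so it dropped straight into the square hole. I'll carry on down gently.

Emit:
{"op": "step_arm", "data": {"targets": [0,0,0.001,0,0,0,0.002,0,0,0,0.003,0,0,0,0.004,0,0,0,0.005,0,0,0,0.006,0,0,0,0.007,0,0,0,0.008,0,0,0,0.009,0,0,0,0.01,0,0,0,0.01,0]}}

```text
time_s: 14.5
tool_pos: [0.5561, 0.2154, 0.0846]
tool_rot: [-180.0, -0.0, 19.0]
wrist_force: [1.6, -0.3, -2.9]
grip_width: 0.177
grip_force: 59.1
```

```bash
python3 -c "
from rig import arm
o=arm.get_obs();print(o['tool_pos'],o['wrist_force'],o['torque'])"
```

```text
[0.55613063 0.21535106 0.08463521] [ 1.57671875 -0.29241977 -2.93840841] [ 0.03487752 -0.34371884 -0.04134324]
```

Emit:
{"op": "step_arm", "data": {"targets": [0.0002,0,0.001,0,0.0002,0,0.002,0,0.0002,0,0.003,0,0.0002,0,0.004,0,0.0002,0,0.005,0,0.0002,0,0.006,0,0.0002,0,0.007,0,0.0002,0,0.008,0,0.0002,0,0.009,0,0.0002,0,0.01,0,0.0002,0,0.011,0,0.0002,0,0.012,0,0.0002,0,0.012,0]}}

```text
time_s: 15.8
tool_pos: [0.5562, 0.2154, 0.0726]
tool_rot: [-180.0, 0.0, 19.0]
wrist_force: [0.5, 0.3, -2.3]
grip_width: 0.174
grip_force: 59.1
```

Emit:
{"op": "step_arm", "data": {"targets": [0,0,0.0005,0,0,0,0.001,0,0,0,0.0015,0,0,0,0.002,0,0,0,0.0025,0,0,0,0.0025,0]}}

```text
time_s: 16.4
tool_pos: [0.5563, 0.2154, 0.0702]
tool_rot: [-180.0, 0.0, 19.0]
wrist_force: [-0.2, 0.1, -1.6]
grip_width: 0.178
grip_force: 59.1
```

Emit:
{"op": "step_arm", "data": {"targets": [0,0,0.0003,0,0,0,0.0006,0,0,0,0.0006,0]}}

```text
time_s: 16.7
tool_pos: [0.5563, 0.2154, 0.0696]
tool_rot: [-180.0, 0.0, 19.0]
wrist_force: [0.5, 0.3, -1.8]
grip_width: 0.173
grip_force: 59.1
```

Emit:
{"op": "step_arm", "data": {"targets": [0,0,0.0003,0,0,0,0.0006,0,0,0,0.0006,0]}}

```text
time_s: 17.0
tool_pos: [0.5563, 0.2154, 0.0695]
tool_rot: [180.0, 0.0, 19.0]
wrist_force: [-2.1, -0.5, 2.4]
grip_width: 0.173
grip_force: 59.7
```

Emit:
{"op": "step_arm", "data": {"targets": [0,0,0.0003,0,0,0,0.0005,0,0,0,0.0005,0]}}

```text
time_s: 17.3
tool_pos: [0.5564, 0.2154, 0.0695]
tool_rot: [180.0, 0.0, 19.0]
wrist_force: [-4.0, -1.9, 5.2]
grip_width: 0.174
grip_force: 60.4
```

Firm stop at TCP 0.0695, the same height as when the flange sat on the rack, with about 8 N of press. It's seated, so I'll release and rise.

Emit:
{"op": "step_arm", "data": {"targets": [0,0,-0.0005,0,0,0,-0.0005,0,0,0,-0.0005,0,0,0,-0.0005,0,0,0,-0.0005,0,0,0,-0.0005,0,0,0,-0.0005,0,0,0,-0.0005,0], "jaw": 0.06}}

```text
time_s: 18.1
tool_pos: [0.5564, 0.2154, 0.0691]
tool_rot: [180.0, -0.0, 19.0]
wrist_force: [0.5, 0.3, 0.6]
grip_width: 0.703
grip_force: 0.0
```

Emit:
{"op": "step_arm", "data": {"targets": [0,0,-0.005,0,0,0,-0.015,0,0,0,-0.03,0,0,0,-0.06,0,0,0,-0.1,0,0,0,-0.14,0,0,0,-0.14,0,0,0,-0.14,0,0,0,-0.14,0]}}

```text
time_s: 19.0
tool_pos: [0.5557, 0.2153, 0.2085]
tool_rot: [-180.0, 0.1, 19.0]
wrist_force: [0.4, 0.4, -1.0]
grip_width: 0.702
grip_force: 0.0
```

```bash
python3 - <<'E'
from h import *
o=arm.get_obs(); c=arm.camera_info("wrist"); print(o["time_s"],o["tool_pos"],o["wrist_force"],o["grip_width"])
p,d=arm.grab_frame("wrist"); cv2.imwrite("pics/w5.png",p[:,:,::-1])
P=pts(c,d); r=np.hypot(P[...,0]-.556,P[...,1]-.2154)
for lo,hi in((.03,.05),(.08,.11)): 
    s=P[(d>0)&(r<.05)&(P[...,2]>lo)&(P[...,2]<hi)]; print(lo,len(s),s.mean(0) if len(s) else "",np.median(s[:,2]) if len(s) else "")
s=P[(d>0)&(r<.05)&(r>.03)][:,2]; print("face",np.median(s)); s=P[(d>0)&(r<.0195)&(P[...,2]<.08)][:,2]; print("flange",np.median(s))
m=(d>0)&(P[...,2]>.09)&(r<.03); q=(P[m][:,:2]*1000).astype(np.float32); print(cv2.minAreaRect(q),np.median(P[m][:,2]))
E
```

```text
19.0 [0.55567289 0.21530128 0.20845617] [ 0.355638    0.3656941  -1.01667441] 0.7023334488664845
0.03 0  
0.08 957 [0.55718512 0.21687555 0.09520082] 0.09584632013554434
face 0.25098575767556874
flange 0.06605348766502481
((558.205078125, 214.91058349609375), (37.080169677734375, 57.47615051269531), 19.524892807006836) 0.2896771758342292
```

View pics/w5.png

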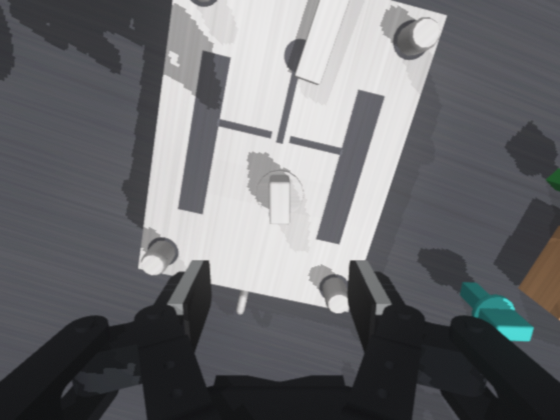

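The core's slab head stands at (280,198) over the bore with its flange flat. The top reads 95.8 mm and the flange 66.1 mm, exactly the seated heights. Gripper clear, bar undisturbed.

```bash
python3 -c "
from rig import arm
print(arm.finish_job())"
```

```text
the job is handed in; nothing more can be done
None
```

The slab-headed core is seated fully home in the mould bore with its flange flat on the face; it went straight into the hub at about 19° with no search turning and roughly 8 N of final press, and it was released and handed in at about 19 s.

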